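# Tip a gearhead shaft-up and push it against its stop

### The job

The gearhead in front of the bolted-down L fixture stands with its yellow-capped shaft level. Push on it to tip it over, away from the shaft, so that it sits on its flat back with the shaft pointing straight up, then push it along the bench until its side is flush against the upright plate of the fixture, and leave it there. Only push it with the fingers: do not lift or carry it, and leave the things around it where they are.

Things in the scene. Friction and masses are not known exactly. Their poses are not given: they have to be found in the camera images.
- gearhead: Black loose gearhead, 0.3 to 0.55 kg: box 42 mm thick (x), 60 wide (y), 60 high (z), shaft 13 mm in diameter out of its front. It starts upright, shaft level and roughly towards the robot, flat back roughly facing the stop. x points from shaft end to back, z from bottom to top. Origin on the bottom side, y = 0; box front face at x = -2 mm, back at x = +40; shaft along x at z = 40, x = -40 to -2.
- gearhead_centre (a point): Centre of the gearhead's box (without the shaft): 30 mm above the bench at the start, 21 mm when it sits on its back. Sitting so, the gearhead's x points straight down, its origin is 40 mm up, its old bottom side faces away from the stop, and the shaft (80 mm high in all) is 10 mm from the box centre, towards the stop.
- gearhead_heel (a point): Middle of the gearhead's bottom back edge, at first 95 to 125 mm before the stop's plate. Pushed high on the front face (over or beside the shaft) towards its back, the gearhead turns about this edge, which stays on the bench, and falls by itself onto its back once turned by about 35 degrees.
- stop: The stop: a black steel L fixture, bolted to the bench, not movable. Its upright plate is 84 mm wide (y), 74 mm high and 7 mm thick; its other plate lies flat on the bench for 116 mm behind it, with two bolt heads. Origin: middle of the lower edge of the upright plate's front face, the face (x = 0) that looks to the gearhead. x points away from the gearhead into the plate, z up.
- other_gearhead: Bystander: a gearhead of the same kind that already sits on its back, shaft up (80 mm high over the shaft), beside the work. Origin 40 mm above the bench, at one side of its 60 x 60 mm box. Leave it alone.
- spare_bush: Bystander: black plastic bush, 45 mm in diameter, 88 mm high, standing beside the work; origin at its foot. Leave it alone.
- grease: Bystander: small round grease tin, 67 mm in diameter, 36 mm high; origin at its foot. Leave it alone.
Mind the look-alikes: they are no part of the job. Leave any pink or turquoise look-alike of the gearhead alone.

How it is judged:
On the way:
1. the gearhead sits on its back, shaft up, not yet at the stop (angle between gearhead's own x axis and vertical above 3.04 rad and height (world z) of gearhead_centre below 0.026 m and x of gearhead_centre in the frame of stop below -0.035 m), for 0.1 s.
At the end, for the whole second after the job is handed in: The gearhead rests on its flat back, shaft within 0.1 rad of straight up, one side against the upright plate: box centre 30 mm (+- 4 mm) in front of the plate's face and within 30 mm of its middle, side parallel to the plate within 0.1 rad; it is at rest (angle between gearhead's own x axis and vertical above 3.04 rad and height (world z) of gearhead_centre below 0.026 m and x of gearhead_centre in the frame of stop between -0.034 and -0.026 m and y of gearhead_centre in the frame of stop between -0.03 and 0.03 m and (angle between the z axis of gearhead and the x axis of stop, either way round below 0.1 rad or angle between the y axis of gearhead and the x axis of stop, either way round below 0.1 rad) and linear speed of gearhead below 0.01 m/s); the robot touches nothing.
It fails at once if the gearhead is lifted off the bench or rolled over another edge (its bottom back edge rises more than 15 mm) (height (world z) of gearhead_heel above 0.015 m).
It fails at once if the other gearhead is moved more than 10 mm or knocked over (distance of other_gearhead from where it was at the start of the episode above 0.01 m or angle between other_gearhead's own x axis and vertical below 2.8 rad).
It fails at once if the bush is moved more than 10 mm or knocked over (distance of spare_bush from where it was at the start of the episode above 0.01 m or angle between spare_bush's own z axis and vertical above 0.3 rad).
It fails at once if the grease tin is moved more than 10 mm or knocked over (distance of grease from where it was at the start of the episode above 0.01 m or angle between grease's own z axis and vertical above 0.3 rad).
It also fails if it takes over 42 s, if anything falls off the work surface, if the arm or the gripper's body presses on something with over 40 N, if the wrist force passes 120 N, or if a joint passes its speed limit or range.

### The arm

A 7-joint arm with a two-finger parallel gripper is mounted at the origin on the work surface; the furniture and walls round the work are solid. World frame = base frame: x ahead of the robot, y to its left, z up, the work surface at z = 0. Lengths are in m, angles in rad, forces in N, time in s.
With the tool pointing down it reaches from about 0.35 to 0.9 m from the base axis. Payload 8.1 kg.
Tool frame: the origin (TCP) lies on the centre line of the jaws, within the pads' length; the fingertips stand 14 mm ahead of it and the grasp point (between the pads) lies 5 mm behind it; z points along the fingers, y is the direction in which the jaws open and shut (so a half turn about z gives the same grasp; the last joint's range is limited). The gripper opens to 92 mm and grips with 3 to 60 N. Pads are 19 mm wide; open, the fingers measure 130 mm over their backs; the gripper's body (75 mm by 190 mm) begins 47 mm behind the grasp point.
Start: joints at [1.182, 0.434, 0.025, 1.573, -0.012, 1.134, -0.075], TCP at [0.176, -0.6, 0.212] pointing down, gripper open.
Joint ranges: [-2.62, 2.62], [-0.44, 2.09], [-1.27, 1.32], [0.08, 2.57], [-1.32, 4.46], [0.12, 2], [-2.74, 2.74]. Speed limits (rad/s): [2.22, 2.22, 3.01, 3.01, 3.14, 3.14, 3.14].

### API

Orientations are given as a rotation vector (axis times angle).
In Python, from cell import arm, optics gives the robot as it stands.
- The arm moves only by the shell command python3 -m creep 'ROWS' [FORCE]. ROWS is JSON, a list of rows, each an object with "translation": the shift along the tool's x, y, z in m, a list of three; "rot": the turn, a rotation vector about the tool's x, y, z in degrees, a list of three; "jaw": the finger opening in m, from 0 to 0.0918. In form: [{"translation": [x, y, z], "rot": [wx, wy, wz], "jaw": jaw}, ...]. A call has 1 to 12 rows; each row shifts and turns the commanded pose from where the row before left it, along the tool's axes as they then stand; what a row does not reach is not made up. A row lasts 1/12 s, in which the tool goes at most 41.7 mm and 7.16 degrees, less where a joint would pass 70% of its speed; a pose out of reach is approached as far as the arm can. A call is refused whole if a number of a shift passes 0.0417 or a number of a turn 7.16, either way. A call with a gripper value outside its range is refused whole. The fingers move at their own pace and stop on an object; FORCE is the grip in N (left out, the last holds). Time passes only in rows, so rows that do not move let the fingers close. It gives the time, the measured TCP pose, the force and the opening at its end, in the units of the state.
- arm.observe(): the state, without advancing time (a new reading comes with each control period).
- optics.get_image(name): name is "side" or "top"; returns the picture (384x512x3 uint8, red, green, blue); there is no depth.
- optics.camera_info(name): a dict with "fx", "fy", "cx", "cy" (pixels), "k1" (the pictures are not rectified: a ray, as slopes to the right and down, at radius r is drawn at 1 + k1 r^2 times it, then the intrinsics apply), "R" (3x3) and "t" (3): a world point X has camera coordinates R X + t. Camera axes: x right, y down, z forward; pixel columns grow to the right and rows downward; lengths in m; the calibration is good to about 2 mm. A picture is of the moment at which its call begins. camera_info takes no time and is no camera call.
- arm.sign_off(): hands the job in, once; it reports no verdict.
Trained networks look in the newest picture that a camera, given by its name, has taken for a name from the list of things; names that differ only in an ending like _2 or _b are one class to them, and where a whole thing is asked for, a point or a joint stands for the part that bears it (a point fixed in the world has none). Each returns a list of dicts, best first, with "score" (0 to 1); they miss things now and then, are a little off and sometimes report something else, mostly with a low value. They report only what shows in the picture. A call takes as long as a camera call. They do not tell look-alikes from the thing itself.
- optics.boxes_of(camera, thing): "location" ([column, row] in pixels, amid what is visible of it).
- optics.pinpoint(camera, thing): "location" ([column, row] in pixels: a listed point, or the origin of a listed thing).
The state is a dict: "clock": time; "joints": joint angles; "dq": joint speeds; "joint_efforts": joint torques, N m; "position": TCP position; "ee_rot": TCP orientation; "force": force on the tool from outside, world axes, zero at the start; "ft_torque": the same for the moment, N m; "width": opening from 0.0 (shut) to 1.0 (fully open).
Only numpy, scipy, OpenCV 4.12 (cv2) and the standard library are available. Lean on these libraries where they do the work, as an engineer would, in place of code of your own. Each camera call takes 0.05 s, during which the arm holds its last target.

## Working session

There is one attempt and no reset: what is moved stays moved. The work goes in short steps, Python scripts to look and compute and a shell command to move; the robot and the scene stay as the last step left them, time stands still between calls to the robot, and variables do not carry over. Pictures are saved under pics/ and viewed, and the job is handed in when it is done.

```bash
ls; mkdir -p pics; python3 - <<'E'
from cell import arm, optics
import cv2
print(arm.observe())
for c in ("side","top"):
    im=optics.get_image(c); cv2.imwrite(f"pics/{c}0.png",im[:,:,::-1]); print(c,optics.camera_info(c))
    for t in ("gearhead","stop","other_gearhead","spare_bush","grease","gearhead_heel","gearhead_centre"):
        print(t,[(np_['score'],np_['location']) for np_ in optics.pinpoint(c,t)][:4])
E
```

```text
pics
{'clock': 0.0, 'joints': array([ 1.18241933,  0.43521045,  0.02499679,  1.57408717, -0.01161034,
        1.1340148 , -0.07510741]), 'dq': array([-6.27178033e-04, -7.12667960e-04,  3.92018083e-04, -1.75187113e-06,
       -2.19922733e-04,  1.22548560e-03,  1.69733379e-03]), 'joint_efforts': array([-7.44410409e-04, -6.67840433e+01,  9.85070877e-01, -3.14448202e+01,
       -6.03642873e-02,  4.29765740e-02,  1.63217715e-04]), 'position': array([ 0.17597107, -0.59915717,  0.2108569 ]), 'ee_rot': array([-3.10808305e+00, -4.46993145e-01,  5.73117219e-04]), 'force': array([-0.05240104,  0.27277066,  0.30767082]), 'ft_torque': array([-0.05735341,  0.04428251, -0.03111204]), 'width': 0.9996551363984915}
side {'fx': 438.7720673483489, 'fy': 438.7720673483489, 'cx': 247.17357777614976, 'cy': 196.40910563636066, 'k1': -0.16714572149754778, 'R': array([[-0.80187396, -0.5974594 ,  0.00635724],
       [-0.23012787,  0.29900977, -0.92608548],
       [ 0.5513976 , -0.74406681, -0.37726021]]), 't': array([0.51306623, 0.18851069, 0.74678828])}
gearhead [(0.96, [308.7, 265.7]), (0.68, [352.2, 240.5])
[... 528 characters left out ...]
': array([[-7.91318032e-04, -9.99931484e-01, -1.16790667e-02],
       [-9.80278304e-01,  3.08368248e-03, -1.97597921e-01],
       [ 1.97620397e-01,  1.12923729e-02, -9.80213579e-01]]), 't': array([0.06942928, 0.57948541, 1.19384024])}
gearhead [(0.82, [223.9, 178.5]), (0.72, [231.3, 258.7]), (0.7, [331.3, 263.1]), (0.65, [267.0, 226.8])]
stop [(0.93, [270.6, 174.4])]
other_gearhead [(0.74, [325.4, 219.6])]
spare_bush [(0.67, [216.2, 221.6])]
grease [(0.69, [316.9, 163.8])]
gearhead_heel [(0.97, [265.1, 208.5]), (0.86, [244.5, 257.9]), (0.73, [273.8, 273.2]), (0.69, [235.6, 186.3])]
gearhead_centre [(0.84, [282.0, 276.2]), (0.75, [270.5, 217.8]), (0.66, [234.9, 260.8]), (0.6, [227.0, 179.7])]
```

```bash
python3 - <<'E'
import cv2
a=cv2.imread("pics/top0.png"); cv2.imwrite("pics/top0z.png",cv2.resize(a[120:300,150:390],None,fx=3.3,fy=3.3,interpolation=cv2.INTER_CUBIC))
a=cv2.imread("pics/side0.png"); cv2.imwrite("pics/side0z.png",cv2.resize(a[150:310,180:420],None,fx=3.3,fy=3.3,interpolation=cv2.INTER_CUBIC))
E
```

```text
(no output)
```

View pics/top0.png

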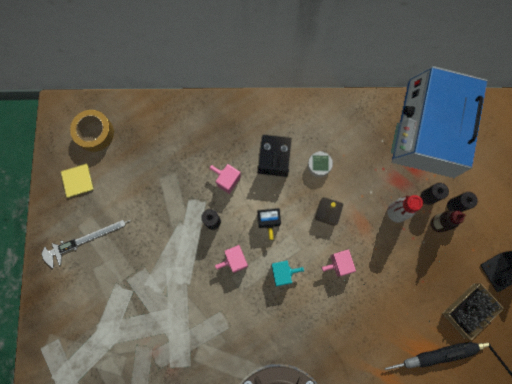

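View pics/side0.png

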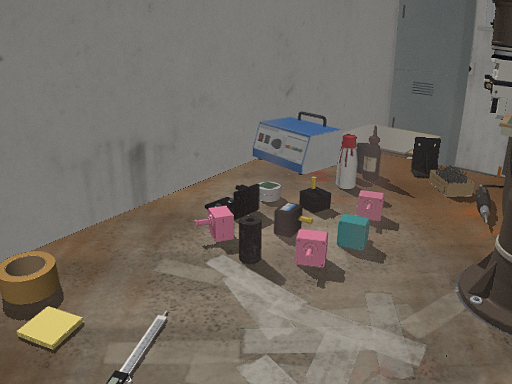

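View pics/top0z.png

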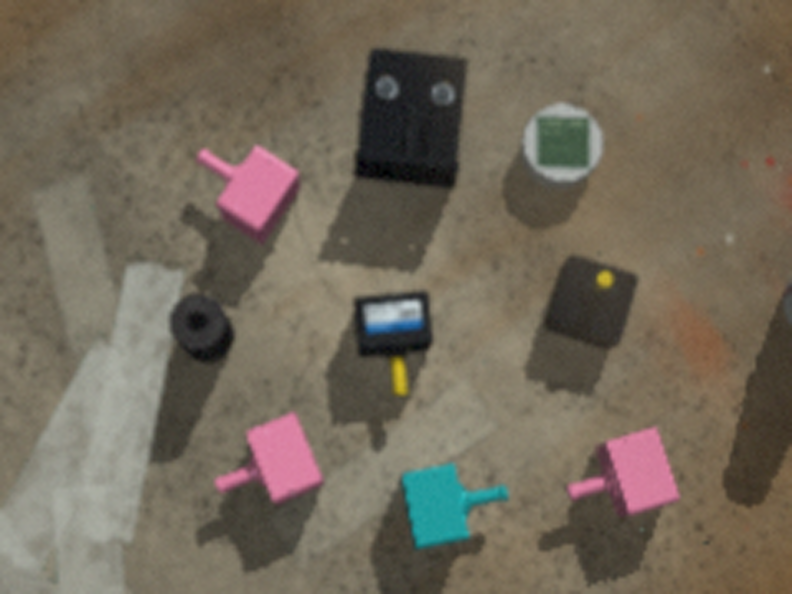

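View pics/side0z.png

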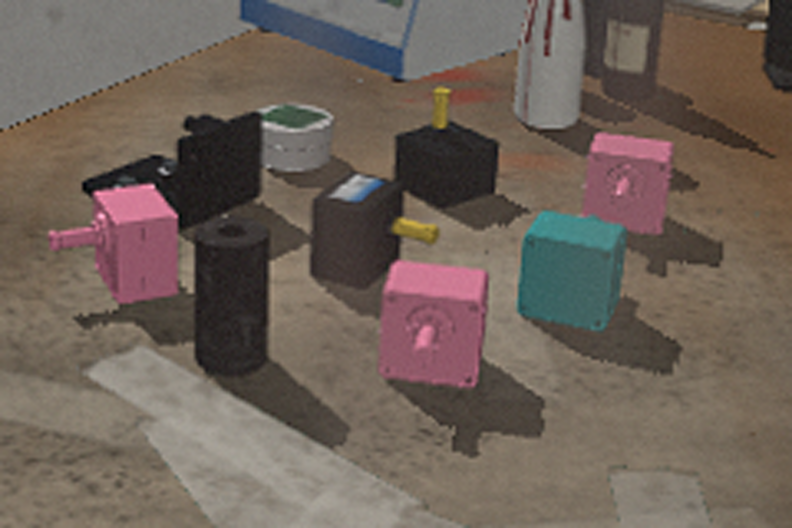

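The top picture shows three candidates. The black one with a level yellow shaft at top (269,217) / side (288,220) stands upright before the L fixture, with its shaft towards the robot, so it fits. The black one at top (329,210) already sits shaft-up and is other_gearhead. The pink and turquoise ones are look-alikes. I'll confirm it in an enlarged crop with the corners measured.

```bash
cat > h.py <<'E'
import numpy as np, cv2
from cell import arm, optics
def cam(n):
    c=optics.camera_info(n); return c
def proj(n,X):
    c=cam(n); X=np.atleast_2d(X); p=X@c['R'].T+c['t']; s=p[:,:2]/p[:,2:]; r2=(s**2).sum(1,keepdims=True)
    s=s*(1+c['k1']*r2); return s*c['fx']+[c['cx'],c['cy']]
def unproj(n,uv,z):
    c=cam(n); K=np.array([[c['fx'],0,c['cx']],[0,c['fy'],c['cy']],[0,0,1.]])
    s=cv2.undistortPoints(np.float64(uv).reshape(-1,1,2),K,np.array([c['k1'],0,0,0.]))[:,0]
    d=np.c_[s,np.ones(len(s))]@c['R']; o=-c['R'].T@c['t']
    return o+d*((z-o[2])/d[:,2])[:,None]
def crop(im,x0,y0,w,h,f,name):
    a=cv2.resize(im[y0:y0+h,x0:x0+w,::-1],None,fx=f,fy=f,interpolation=cv2.INTER_CUBIC); a=np.ascontiguousarray(cv2.convertScaleAbs(a,alpha=2.0)); 
    for i in range(0,w,10): cv2.putText(a,str(x0+i),(i*f,10),0,.35,(0,255,255)); cv2.line(a,(i*f,12),(i*f,18),(0,255,255))
    for i in range(10,h,10): cv2.putText(a,str(y0+i),(0,i*f+4),0,.35,(0,255,255)); cv2.line(a,(26,i*f),(32,i*f),(0,255,255))
    cv2.imwrite(name,a)
E
python3 - <<'E'
from h import *
a=cv2.imread("pics/top0.png")[:,:,::-1]; crop(a,235,125,110,115,7 if 0 else 5,"pics/tz.png")
a=cv2.imread("pics/side0.png")[:,:,::-1]; crop(a,195,175,125,90,6,"pics/sz.png")
for n in("top","side"):
    c=cam(n); print(-c['R'].T@c['t'])
E
```

```text
[0.33218474 0.05415629 1.2855344 ]
[0.04301875 0.80583008 0.45304883]
```

View pics/tz.png

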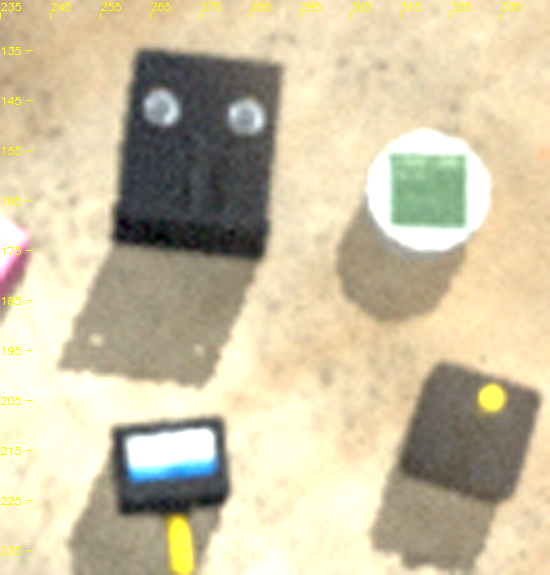

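View pics/sz.png

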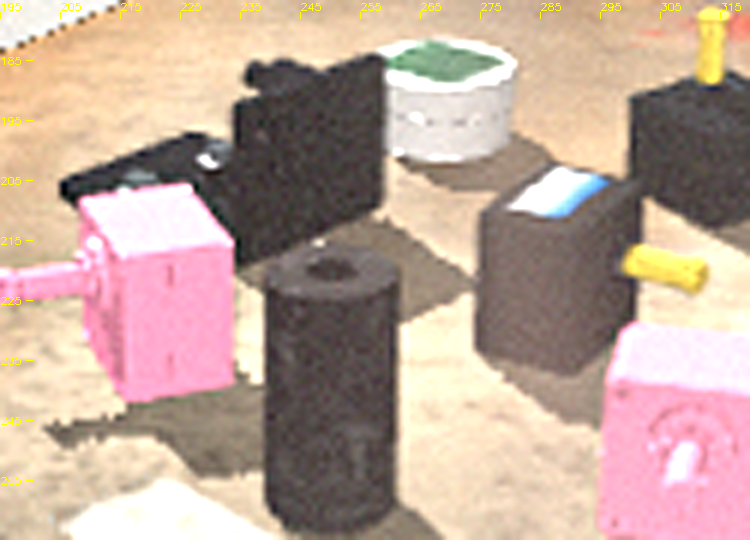

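The crop confirms it: the black upright gearhead with the level yellow shaft has its top face near (268,216) and its shaft at (271,233), and the plate front's lower edge runs (257.7,173.5)–(287.5,176.5). Next I fit the poses.

```bash
cat >> h.py <<'E'
from scipy.optimize import least_squares
def fit(model,obs,x0):
    # obs list (cam, local xyz, uv); model p=(x,y,yaw)
    def W(p,l): 
        c,s=np.cos(p[2]),np.sin(p[2]); l=np.array(l); return np.array([p[0]+c*l[0]-s*l[1],p[1]+s*l[0]+c*l[1],l[2]])
    f=lambda p: np.concatenate([proj(n,W(p,l))[0]-uv for n,l,uv in obs])
    r=least_squares(f,x0,loss='soft_l1'); return r.x, f(r.x).reshape(-1,2).round(1)
E
python3 - <<'E'
from h import *
S=[("top",(0,.042,0),(257.6,173.5)),("top",(0,-.042,0),(287.5,176.6)),
("side",(0,.042,0),(235,219.5)),("side",(0,-.042,0),(259,209.3)),("side",(0,-.042,.074),(259,184.3)),("side",(0,.042,.074),(234,191.8))]
s,r=fit(0,S,[.6,.05,0]); print("stop",s.round(4),r.tolist())
# gearhead: x from shaft to back
G=[("top",(.04,.03,.06),(257.5,210.8)),("top",(.04,-.03,.06),(279.2,208.3)),("top",(-.002,.03,0),(259.2,227.5)),("top",(-.002,-.03,0),(280.5,224.7)),
("top",(-.04,0,.04),(271.5,239)),
("side",(.04,.03,.06),(275.2,210)),("side",(.04,.03,0),(274.4,233)),("side",(-.002,.03,0),(290.3,237.5)),("side",(-.002,-.03,0),(301,227))]
g,r=fit(0,G,[.5,.05,0]); print("gear",g.round(4),r.tolist())
c,sn=np.cos(s[2]),np.sin(s[2]); heel=g[:2]+.04*np.array([np.cos(g[2]),np.sin(g[2])]); d=heel-s[:2]
print("heel in stop",c*d[0]+sn*d[1],-sn*d[0]+c*d[1], "yaw diff deg",np.degrees(g[2]-s[2]))
print("other",unproj("top",[[322.5,197.5],[343,204],[335.5,224.5],[315.5,218]],.042).round(3).tolist())
print("bush top",unproj("top",[[210,215.5]],.088).round(3), "grease",unproj("top",[[320,162.5]],.036).round(3))
print("pink low-left/turq/",unproj("top",[[227,179],[235,260],[284,273],[344,263]],.06).round(3).tolist())
E
```

```text
stop [ 0.6338  0.0087 -0.1354] [[-0.1, -0.4], [-0.3, 0.4], [-0.1, 0.2], [-0.4, 0.5], [0.1, -1.8], [0.7, -0.5]]
gear [0.4891 0.0176 0.1267] [[-0.6, -0.7], [0.2, -1.1], [-0.4, 1.1], [0.0, 1.0], [0.5, 0.5], [-0.5, -1.1], [-0.5, 0.0], [0.4, -0.2], [0.2, 0.0]]
heel in stop -0.10602408816610372 -0.0002731493347304815 yaw diff deg 15.018096989628384
other [[0.562, -0.124, 0.042], [0.544, -0.178, 0.042], [0.489, -0.156, 0.042], [0.506, -0.104, 0.042]]
bush top [[0.507 0.173 0.088]] grease [[ 0.66  -0.121  0.036]]
pink low-left/turq/ [[0.609, 0.132, 0.06], [0.395, 0.109, 0.06], [0.361, -0.017, 0.06], [0.386, -0.172, 0.06]]
```

```bash
cat >> h.py <<'E'
from scipy.spatial.transform import Rotation as Ro
G=np.array([.4891,.0176,.1267]); S=np.array([.6338,.0087,-.1354])
def ux(a): return np.array([np.cos(a),np.sin(a),0])
def go(target,yaw):
    """target TCP, yaw of the tool x axis (tool down)"""
    o=arm.observe(); R=Ro.from_rotvec(o['ee_rot']); x=ux(yaw); z=np.array([0,0,-1.]); T=Ro.from_matrix(np.c_[x,np.cross(z,x),z])
    d=np.array(target)-o['position']
    print("t",round(o['clock'],2),"pos",o['position'].round(4),"tool yaw",np.degrees(np.arctan2(*R.as_matrix()[[1,0],0])).round(1),"F",o['force'].round(1),"w",round(o['width'],3))
    print(" d tool(now)",R.inv().apply(d).round(4),"d tool(target)",T.inv().apply(d).round(4),"rot deg",np.degrees((R.inv()*T).as_rotvec()).round(2))
E
python3 - <<'E'
from h import *
x=ux(G[2]); p=np.r_[G[:2],0]-x*(.002+.03+.0095); p[2]=.150
print(p); 
for k in (0,np.pi): go(p,G[2]+k)
print(arm.observe()['joints'])
E
```

```text
[0.44793265 0.01235601 0.15      ]
t 0.8 pos [ 0.1762 -0.5996  0.2116] tool yaw 16.4 F [ 0.8 -0.5  0.6] w 1.002
 d tool(now) [ 0.4332 -0.5106  0.0617] d tool(target) [ 0.3469 -0.5728  0.0616] rot deg [ 0.   -0.    9.11]
t 0.8 pos [ 0.1762 -0.5996  0.2116] tool yaw 16.4 F [ 0.8 -0.5  0.6] w 1.002
 d tool(now) [ 0.4332 -0.5106  0.0617] d tool(target) [-0.3469  0.5728  0.0616] rot deg [   0.      0.   -170.89]
[ 1.18239052  0.43449194  0.02498824  1.57319407 -0.01162758  1.13404659
 -0.0751121 ]
```

```bash
python3 -m creep '[{"translation":[0,0,0],"rot":[0,0,4.5],"jaw":0.036},{"translation":[0,0,0],"rot":[0,0,4.6],"jaw":0.036},{"translation":[0.0173,-0.0286,0],"rot":[0,0,0],"jaw":0.036},{"translation":[0.0173,-0.0286,0],"rot":[0,0,0],"jaw":0.036},{"translation":[0.0173,-0.0286,0],"rot":[0,0,0],"jaw":0.036},{"translation":[0.0173,-0.0286,0],"rot":[0,0,0],"jaw":0.036},{"translation":[0.0173,-0.0286,0],"rot":[0,0,0],"jaw":0.036},{"translation":[0.0173,-0.0286,0],"rot":[0,0,0],"jaw":0.036},{"translation":[0.0173,-0.0286,0],"rot":[0,0,0],"jaw":0.036},{"translation":[0.0173,-0.0286,0],"rot":[0,0,0],"jaw":0.036},{"translation":[0.0173,-0.0286,0],"rot":[0,0,0],"jaw":0.036},{"translation":[0.0173,-0.0286,0],"rot":[0,0,0],"jaw":0.036}]'; python3 -c "
from h import *
go([.448,.0124,.15],G[2])"
```

```text
clock: 1.8
position: [0.312, -0.2926, 0.2119]
ee_rot: [3.135, 0.199, 0.001]
force: [-0.1, -0.3, 0.2]
width: 0.393
t 1.8 pos [ 0.312  -0.2926  0.2119] tool yaw 7.3 F [-0.1 -0.3  0.2] w 0.393
 d tool(now) [ 0.1735 -0.2854  0.0618] d tool(target) [ 0.1735 -0.2854  0.0619] rot deg [ 0.04 -0.02  0.  ]
```

```bash
python3 -m creep '[{"translation":[0.0172,-0.0284,0],"rot":[0,0,0],"jaw":0.036},{"translation":[0.0172,-0.0284,0],"rot":[0,0,0],"jaw":0.036},{"translation":[0.0172,-0.0284,0],"rot":[0,0,0],"jaw":0.036},{"translation":[0.0172,-0.0284,0],"rot":[0,0,0],"jaw":0.036},{"translation":[0.0172,-0.0284,0],"rot":[0,0,0],"jaw":0.036},{"translation":[0.0172,-0.0284,0],"rot":[0,0,0],"jaw":0.036},{"translation":[0.0172,-0.0284,0],"rot":[0,0,0],"jaw":0.036},{"translation":[0.0172,-0.0284,0],"rot":[0,0,0],"jaw":0.036},{"translation":[0.0172,-0.0284,0],"rot":[0,0,0],"jaw":0.036},{"translation":[0.0172,-0.0284,0],"rot":[0,0,0],"jaw":0.036},{"translation":[0,0,0.03],"rot":[0,0,0],"jaw":0.036},{"translation":[0,0,0.03],"rot":[0,0,0],"jaw":0.036}]'; python3 - <<'E'
from h import *
x=ux(G[2]); p=np.r_[G[:2],0]-x*(.002+.03+.0095); p[2]=.066
go(p,G[2])
for n in("top","side"):
    im=optics.get_image(n); c=proj(n,[[.47,.02,.05]])[0].astype(int); crop(im,c[0]-65,c[1]-50,130,100,6,f"pics/{n}1.png")
E
```

```text
clock: 2.8
position: [0.4486, 0.012, 0.1523]
ee_rot: [-3.134, -0.205, -0.008]
force: [-0.1, -0.9, -0.2]
width: 0.39
t 2.8 pos [0.4486 0.012  0.1523] tool yaw 7.5 F [-0.1 -0.9 -0.2] w 0.39
 d tool(now) [-0.0011 -0.0004  0.0863] d tool(target) [-0.0006 -0.0005  0.0863] rot deg [-0.03 -0.3   0.22]
```

View pics/side1.png

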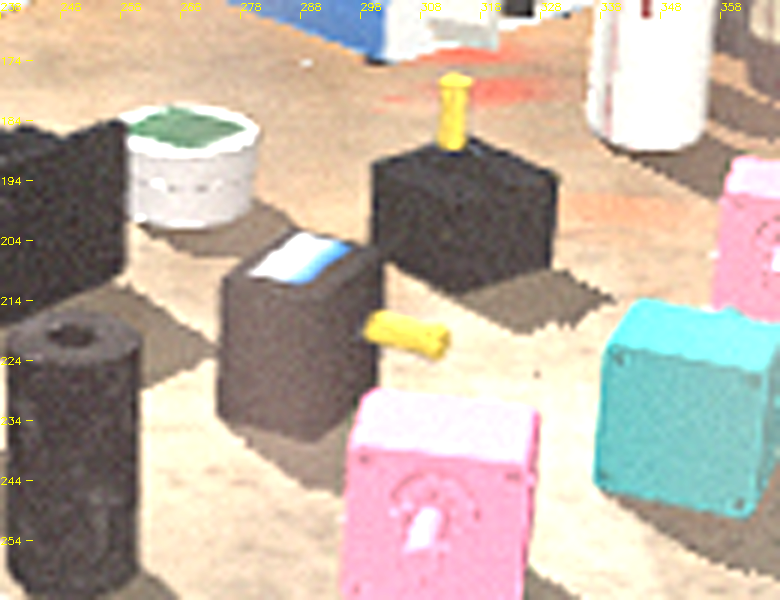

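View pics/top1.png

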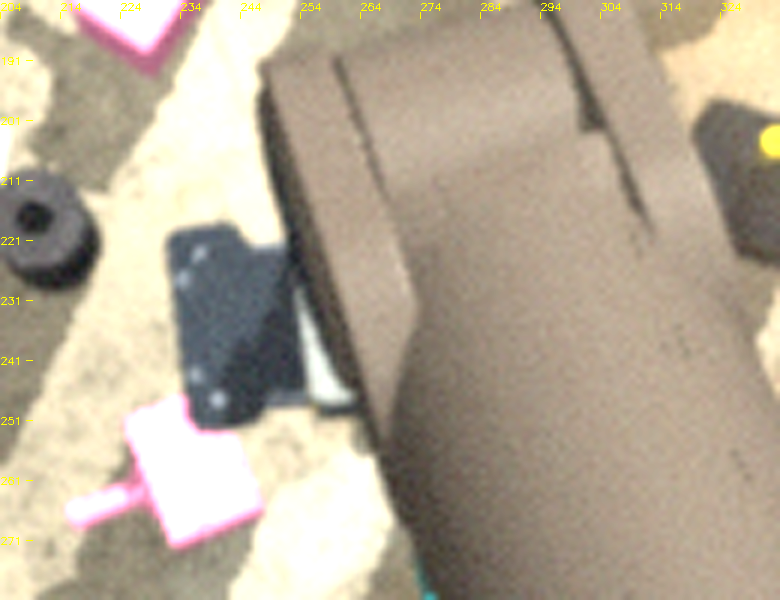

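```bash
python3 - <<'E'
from h import *
o=arm.observe(); print(o['position'],o['joints'].round(3))
R=Ro.from_rotvec(o['ee_rot']).as_matrix(); print(R.round(3))
for n in("top","side"): 
    im=optics.get_image(n); im=np.ascontiguousarray(im[:,:,::-1])
    for z in (.014,-.005,-.052):
        u=proj(n,o['position']+R[:,2]*z)[0]; print(n,z,u); cv2.circle(im,tuple(int(v) for v in u),2,(0,255,0),-1)
    cv2.imwrite(f"pics/{n}2.png",im)
E
```

```text
[0.44347585 0.00936089 0.14849519] [ 0.214  0.254 -0.422  2.045  0.133  0.876 -1.725]
[[ 0.992  0.128 -0.007]
 [ 0.128 -0.992 -0.   ]
 [-0.007 -0.001 -1.   ]]
top 0.014 [274.63942149 238.32589034]
top -0.005 [274.93558924 237.50928038]
top -0.052 [275.71183284 235.3688356 ]
side 0.014 [318.64805252 179.90559826]
side -0.005 [319.17537675 171.48178651]
side -0.052 [320.47177575 150.13322655]
```

View pics/side2.png

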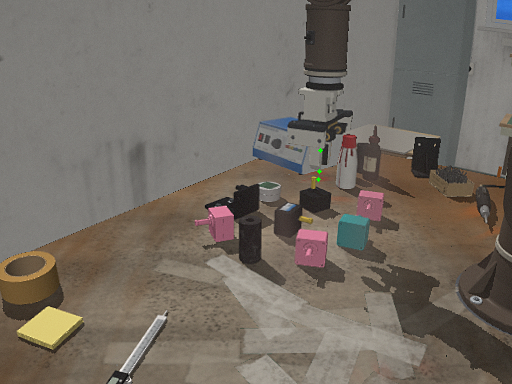

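View pics/top2.png

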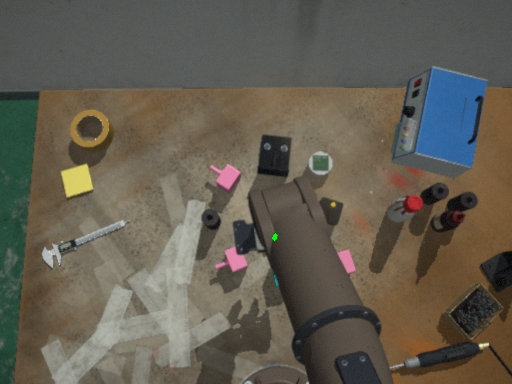

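```bash
python3 - <<'E'
from h import *
im=cv2.imread("pics/side2.png")[:,:,::-1]; crop(im,270,100,100,100,6,"pics/side2z.png")
o=arm.observe(); print(o['position'],o['dq'].round(3),o['width'])
E
```

```text
[0.44595928 0.00925395 0.15199754] [ 0.01  -0.029 -0.003 -0.031 -0.002  0.003 -0.002] 0.3932830257893194
```

View pics/side2z.png

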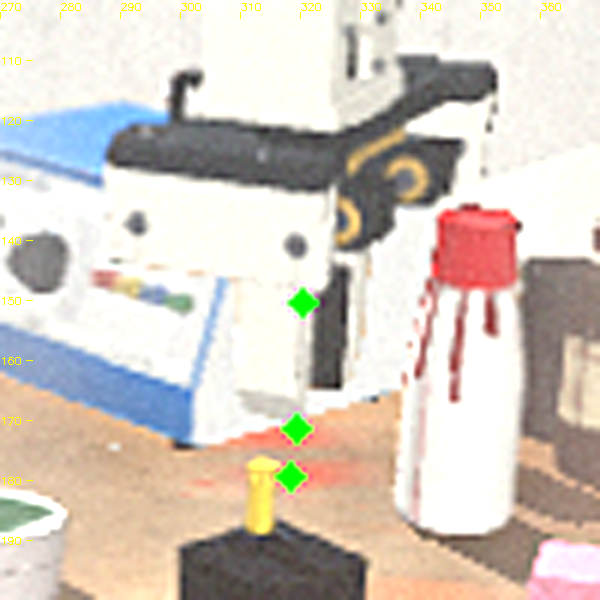

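```bash
python3 -m creep '[{"translation":[0,0,0],"rot":[0,0,0],"jaw":0.036},{"translation":[0,0,0],"rot":[0,0,0],"jaw":0.036}]'; python3 - <<'E'
from h import *
o=arm.observe(); print(o['position'],o['dq'].round(3))
im=np.ascontiguousarray(optics.get_image("side"))
R=Ro.from_rotvec(o['ee_rot']).as_matrix()
for y in(-.018,.018,-.037,.037):
  for x in(-.0095,.0095):
    u=proj("side",o['position']+R@[x,y,.014])[0]; print(x,y,u.round(1)); cv2.circle(im,tuple(int(v) for v in u),0,(0,255,0),-1)
crop(im,270,100,100,100,6,"pics/side3z.png")
E
```

```text
clock: 3.17
position: [0.4474, 0.0092, 0.1532]
ee_rot: [3.135, 0.198, 0.004]
force: [-0.1, -0.5, 0.2]
width: 0.392
[0.44736069 0.00917418 0.15323544] [-0.002  0.    -0.     0.006  0.003 -0.008 -0.002]
-0.0095 -0.018 [318.3 180.7]
0.0095 -0.018 [309.9 179.1]
-0.0095 0.018 [324.3 175.8]
0.0095 0.018 [316.1 174.2]
-0.0095 -0.037 [315.  183.4]
0.0095 -0.037 [306.5 181.8]
-0.0095 0.037 [327.2 173.3]
0.0095 0.037 [319.1 171.8]
```

View pics/side3z.png

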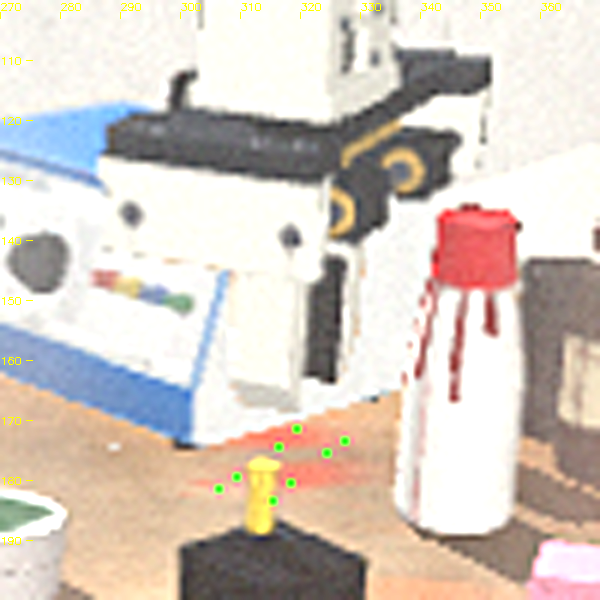

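```bash
python3 - <<'E'
from h import *
o=arm.observe(); p=o['position']
R=Ro.from_rotvec(o['ee_rot']).as_matrix()
for z in (-.052,-.1,-.085,-.13):
  for x in(-.0375,.0375):
    print(z,x,"top",proj("top",p+R@[x,-.095,z])[0].round(1),"side",proj("side",p+R@[x,-.095,z])[0].round(1))
E
```

```text
-0.052 -0.0375 top [236.9 255.3] side [320.1 162.5]
-0.052 0.0375 top [232.9 222.9] side [283.7 156.3]
-0.1 -0.0375 top [235.9 254. ] side [321.8 137.5]
-0.1 0.0375 top [231.9 220.2] side [284.7 132.1]
-0.085 -0.0375 top [236.2 254.4] side [321.2 145.4]
-0.085 0.0375 top [232.2 221. ] side [284.4 139.8]
-0.13 -0.0375 top [235.3 253.1] side [322.8 121.5]
-0.13 0.0375 top [231.1 218.3] side [285.2 116.6]
```

```bash
python3 -m creep '[{"translation":[0,-0.003,0.022],"rot":[0,0,0],"jaw":0.036},{"translation":[0,0,0.022],"rot":[0,0,0],"jaw":0.036},{"translation":[0,0,0.022],"rot":[0,0,0],"jaw":0.036},{"translation":[0,0,0],"rot":[0,0,0],"jaw":0.036},{"translation":[0,0,0],"rot":[0,0,0],"jaw":0.036}]'; cat >> h.py <<'E'
def look(tag,c0=(240,140),wh=(130,100),dots=True):
    o=arm.observe(); im=np.ascontiguousarray(optics.get_image("side"))
    R=Ro.from_rotvec(o['ee_rot']).as_matrix(); w=o['width']*.0459
    if dots:
      for y in(-w,w,-w-.019,w+.019):
       for x in(-.0095,.0095):
        u=proj("side",o['position']+R@[x,y,.014])[0]; cv2.circle(im,tuple(int(round(v)) for v in u),0,(0,255,0),-1)
    crop(im,*c0,*wh,6,f"pics/{tag}.png"); print(o['position'].round(4),o['force'].round(1),o['dq'].round(3))
E
python3 -c "
from h import *
look('s4')"
```

```text
clock: 3.63
position: [0.4457, 0.0122, 0.0859]
ee_rot: [3.135, 0.199, -0.002]
force: [0.4, -0.1, 0.3]
width: 0.393
[0.4457 0.0122 0.0859] [ 0.4 -0.1  0.3] [ 0.004 -0.026 -0.009 -0.026 -0.008  0.012  0.006]
```

View pics/s4.png

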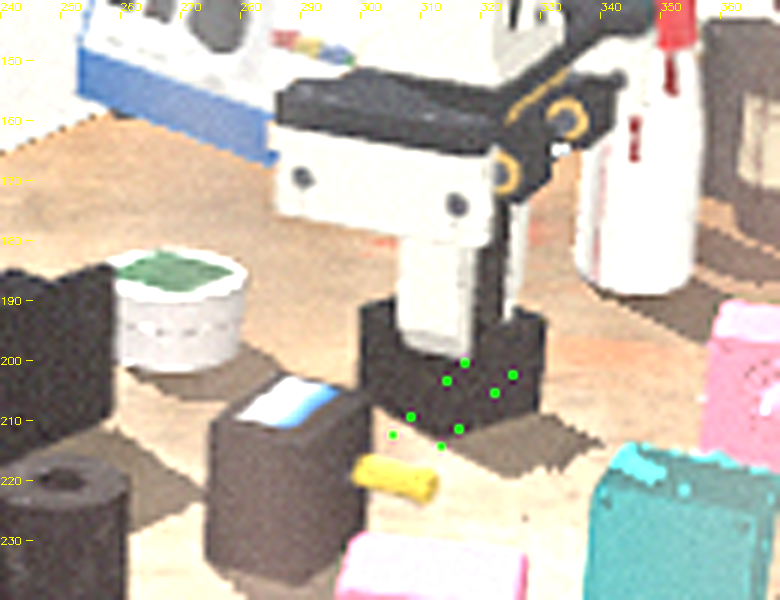

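```bash
python3 -m creep '[{"translation":[0,0,0.02],"rot":[0,0,0],"jaw":0.036},{"translation":[0,0,0.02],"rot":[0,0,0],"jaw":0.036},{"translation":[0,0,0],"rot":[0,0,0],"jaw":0.036},{"translation":[0,0,0],"rot":[0,0,0],"jaw":0.036}]'; 
python3 -c "
from h import *
look('s5')"
```

```text
clock: 4.02
position: [0.4462, 0.0124, 0.0466]
ee_rot: [3.135, 0.199, 0.0]
force: [1.2, 0.4, -0.1]
width: 0.393
[0.4462 0.0124 0.0466] [ 1.2  0.4 -0.1] [ 0.005 -0.02  -0.008 -0.015 -0.008  0.007  0.003]
```

View pics/s5.png

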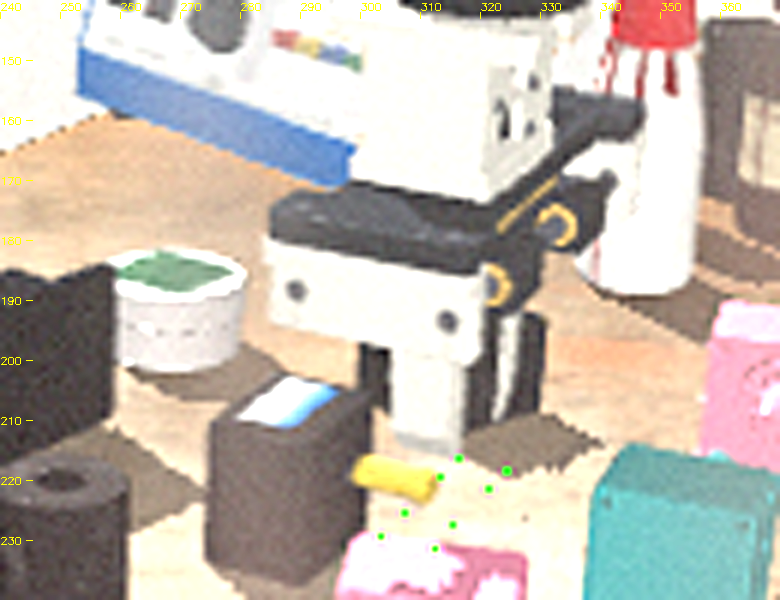

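```bash
python3 -m creep '[{"translation":[0,0,0.006],"rot":[0,0,0],"jaw":0.036},{"translation":[0,0,0.006],"rot":[0,0,0],"jaw":0.036},{"translation":[0.008,0,0],"rot":[0,0,0],"jaw":0.036},{"translation":[0.008,0,0],"rot":[0,0,0],"jaw":0.036},{"translation":[0.008,0,0],"rot":[0,0,0],"jaw":0.036},{"translation":[0.003,0,0],"rot":[0,0,0],"jaw":0.036},{"translation":[0.003,0,0],"rot":[0,0,0],"jaw":0.036},{"translation":[0,0,0],"rot":[0,0,0],"jaw":0.036}]'; 
python3 -c "
from h import *
look('s6')"
```

```text
clock: 4.73
position: [0.4763, 0.0163, 0.0336]
ee_rot: [-3.135, -0.199, -0.0]
force: [-1.3, 0.2, -0.4]
width: 0.391
[0.4763 0.0163 0.0336] [-1.3  0.2 -0.4] [ 0.001 -0.009 -0.002  0.021 -0.001 -0.011 -0.002]
```

View pics/s6.png

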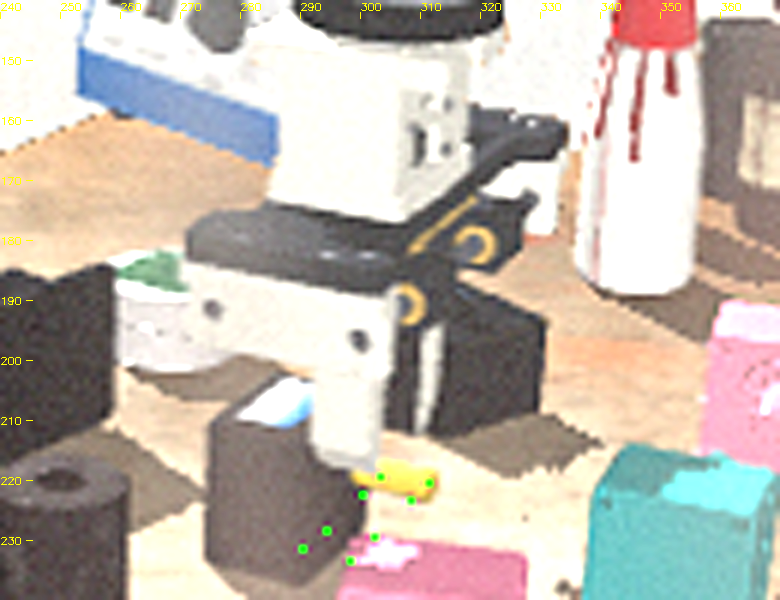

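```bash
python3 -m creep '[{"translation":[0.0025,0,0],"rot":[0,0,0],"jaw":0.036},{"translation":[0.0025,0,-0.0005],"rot":[0,0,0],"jaw":0.036},{"translation":[0.0025,0,-0.001],"rot":[0,0,0],"jaw":0.036},{"translation":[0.0025,0,-0.001],"rot":[0,0,0],"jaw":0.036},{"translation":[0.0025,0,-0.001],"rot":[0,0,0],"jaw":0.036},{"translation":[0.0025,0,-0.001],"rot":[0,0,0],"jaw":0.036}]'; 
python3 -c "
from h import *
look('s7')"
```

```text
clock: 5.28
position: [0.4908, 0.0181, 0.0383]
ee_rot: [3.135, 0.199, 0.0]
force: [-1.9, -0.3, 2.8]
width: 0.394
[0.4908 0.0181 0.0383] [-1.9 -0.3  2.8] [-0.001  0.017 -0.002 -0.082 -0.012  0.062  0.018]
```

View pics/s7.png

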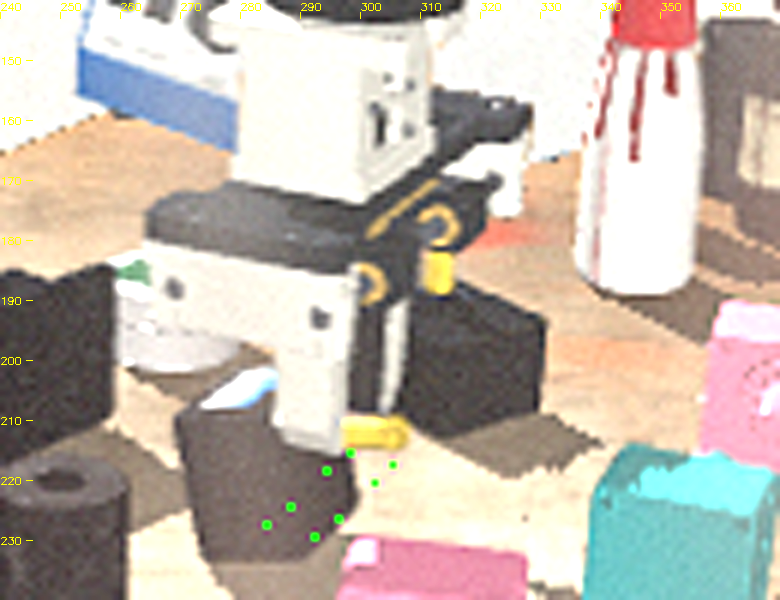

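It is tipping by about 13° with the heel holding still at (274,233). I keep pushing.

```bash
python3 -m creep '[{"translation":[0.0025,0,-0.001],"rot":[0,0,0],"jaw":0.036},{"translation":[0.0025,0,-0.001],"rot":[0,0,0],"jaw":0.036},{"translation":[0.0025,0,-0.001],"rot":[0,0,0],"jaw":0.036},{"translation":[0.0025,0,-0.0005],"rot":[0,0,0],"jaw":0.036},{"translation":[0.0025,0,-0.0005],"rot":[0,0,0],"jaw":0.036},{"translation":[0.0025,0,0],"rot":[0,0,0],"jaw":0.036}]'; 
python3 -c "
from h import *
look('s8')"
```

```text
clock: 5.83
position: [0.5061, 0.0201, 0.0423]
ee_rot: [-3.135, -0.199, -0.001]
force: [-0.3, -0.5, 1.4]
width: 0.388
[0.5061 0.0201 0.0423] [-0.3 -0.5  1.4] [-0.011  0.038  0.006 -0.069  0.003  0.035  0.004]
```

View pics/s8.png

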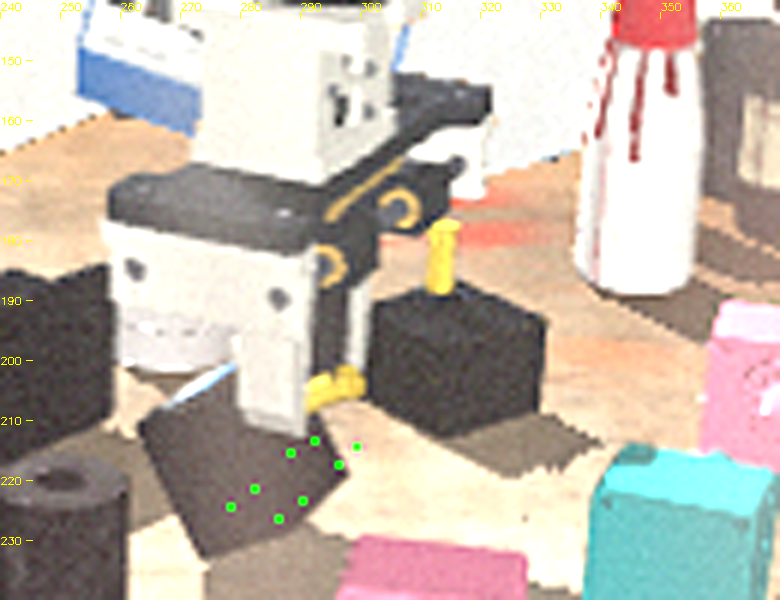

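```bash
python3 -m creep '[{"translation":[0.0025,0,0],"rot":[0,0,0],"jaw":0.036},{"translation":[0.0025,0,0],"rot":[0,0,0],"jaw":0.036},{"translation":[0.0025,0,0],"rot":[0,0,0],"jaw":0.036},{"translation":[0.0025,0,0],"rot":[0,0,0],"jaw":0.036},{"translation":[0,0,0],"rot":[0,0,0],"jaw":0.036},{"translation":[0,0,0],"rot":[0,0,0],"jaw":0.036},{"translation":[0,0,0],"rot":[0,0,0],"jaw":0.036}]'; 
python3 -c "
from h import *
look('s9')"
```

```text
clock: 6.47
position: [0.5152, 0.0212, 0.0421]
ee_rot: [3.135, 0.199, -0.0]
force: [0.8, 0.1, 0.5]
width: 0.39
[0.5152 0.0212 0.0421] [0.8 0.1 0.5] [-0.    -0.     0.001  0.002 -0.001 -0.    -0.   ]
```

View pics/s9.png

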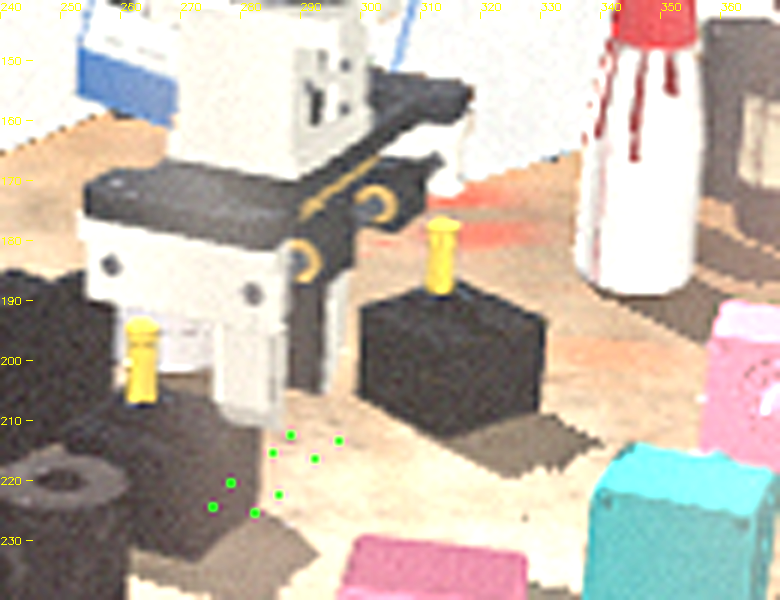

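It now sits on its back with the shaft up at (263,200). I back off, turn the tool to the stop's yaw (15°) and measure.

```bash
python3 -m creep '[{"translation":[-0.02,0,0],"rot":[0,0,0],"jaw":0.03},{"translation":[-0.02,0,0],"rot":[0,0,0],"jaw":0.03},{"translation":[-0.01,0,0],"rot":[0,0,5],"jaw":0.03},{"translation":[0,0,0],"rot":[0,0,5],"jaw":0.03},{"translation":[0,0,0],"rot":[0,0,5],"jaw":0.03},{"translation":[0,0,0],"rot":[0,0,0],"jaw":0.03}]'; 
python3 -c "
from h import *
look('s10',(195,165))
im=optics.get_image('top'); crop(im,225,150,130,100,6,'pics/t10.png')"
```

```text
clock: 7.02
position: [0.4656, 0.0149, 0.0423]
ee_rot: [3.134, -0.218, 0.0]
force: [1.3, 0.3, -0.4]
width: 0.326
[0.4656 0.0149 0.0423] [ 1.3  0.3 -0.4] [ 0.015  0.008 -0.025 -0.01   0.028  0.005  0.134]
```

View pics/s10.png

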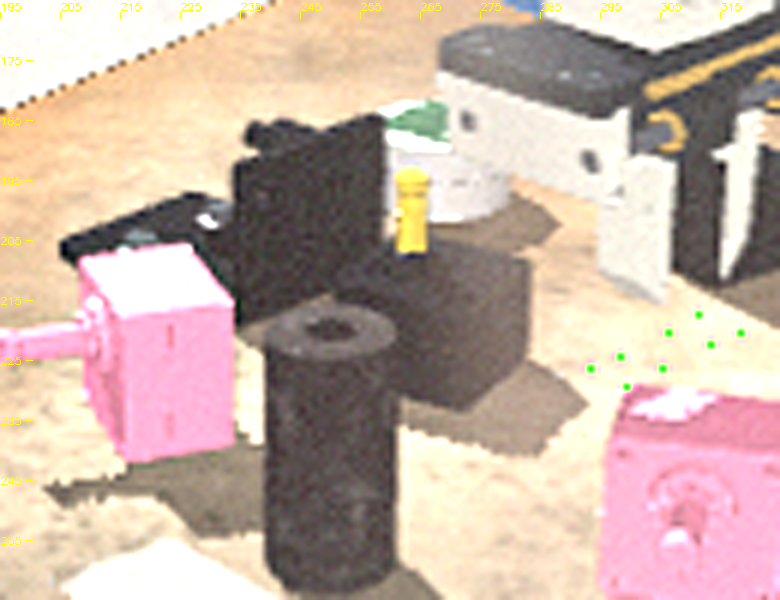

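View pics/t10.png

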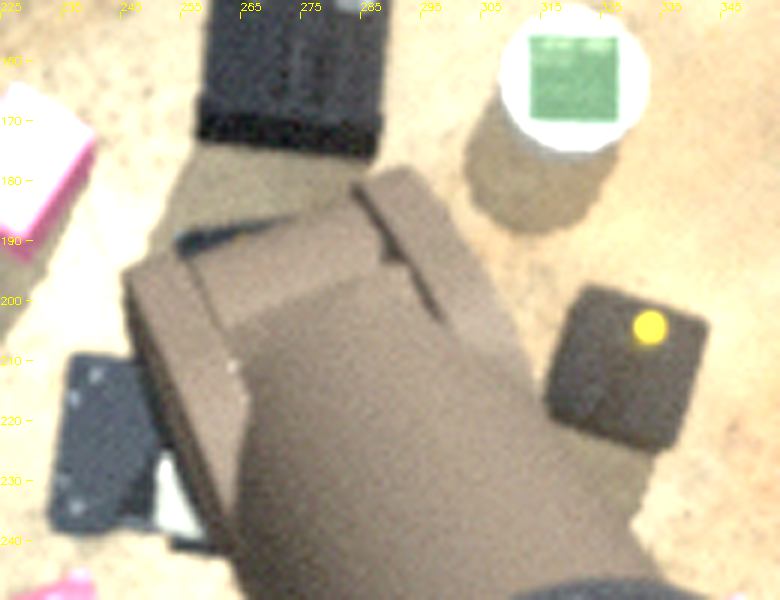

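```bash
cat >> h.py <<'E'
def lying(obs,x0=(.53,.022,.1267)):
    g,r=fit(0,obs,x0); c=g[:2]+.03*ux(g[2])[:2]; d=c-S[:2]; cs,sn=np.cos(S[2]),np.sin(S[2])
    print("heel",g.round(4),"centre",c.round(4),"in stop",(cs*d[0]+sn*d[1]).round(4),(-sn*d[0]+cs*d[1]).round(4),"yaw diff deg",np.degrees(g[2]-S[2]).round(1)); print(r.tolist()); return g
E
python3 - <<'E'
from h import *
g=lying([("side",(0,.03,0),(271.7,233)),("side",(0,-.03,0),(283,225.2)),("side",(0,-.03,.042),(283.3,208)),("side",(.04,0,.08),(263.8,193.5)),("side",(.04,0,.042),(263.5,207)),("top",(.06,.03,.042),(254.7,189.5))])
o=arm.observe(); p=o['position']; x=ux(S[2]); y=ux(S[2]+np.pi/2)
c=np.r_[g[:2],0]+.03*ux(g[2]); print("tcp->centre along x,y(left):",((c-p)@x).round(4),((c-p)@y).round(4)); go(p,S[2])
E
```

```text
heel [0.5307 0.0269 0.0858] centre [0.5606 0.0295] in stop -0.0753 0.0107 yaw diff deg 12.7
[[-0.1, 0.3], [0.8, -1.5], [1.2, -0.5], [-0.1, -0.5], [-0.2, 1.2], [-1.4, -1.4]]
tcp->centre along x,y(left): 0.092 0.0272
t 7.12 pos [0.4658 0.015  0.0422] tool yaw -7.5 F [ 0.5 -0.5 -0.3] w 0.324
 d tool(now) [0. 0. 0.] d tool(target) [0. 0. 0.] rot deg [ 0.01 -0.01  0.21]
```

```bash
python3 -m creep '[{"translation":[0,-0.0125,0.0],"rot":[0,0,0],"jaw":0.022},{"translation":[0,-0.0125,0.0],"rot":[0,0,0],"jaw":0.022},{"translation":[0,0,0.01],"rot":[0,0,0],"jaw":0.022},{"translation":[0,0,0.01],"rot":[0,0,0],"jaw":0.022},{"translation":[0,0,0.008],"rot":[0,0,0],"jaw":0.022},{"translation":[0,0,0.006],"rot":[0,0,0],"jaw":0.022},{"translation":[0,0,0],"rot":[0,0,0],"jaw":0.022}]'; 
python3 -c "
from h import *
look('s11',(205,165))"
```

```text
clock: 7.7
position: [0.4678, 0.0387, 0.0063]
ee_rot: [3.133, -0.212, -0.005]
force: [-0.7, 0.0, -0.6]
width: 0.239
[0.4678 0.0387 0.0063] [-0.7  0.  -0.6] [ 0.003 -0.025 -0.011 -0.014 -0.015  0.031  0.008]
```

View pics/s11.png

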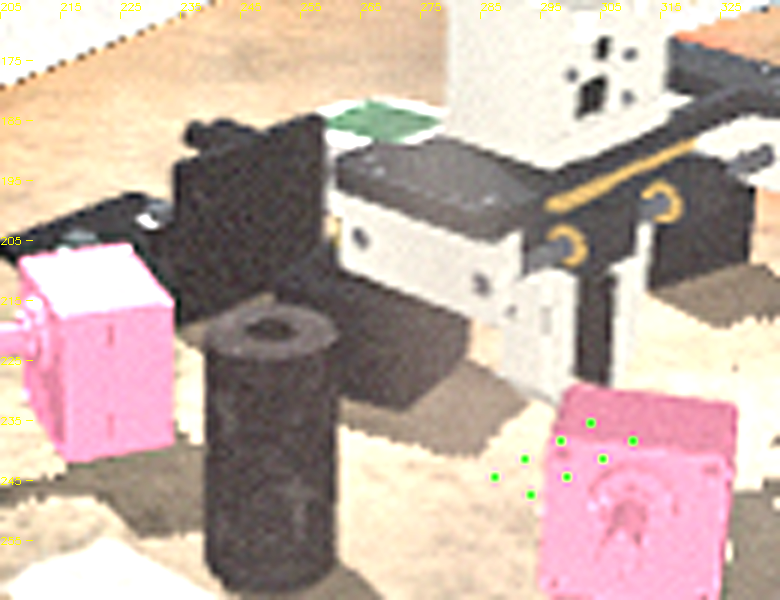

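```bash
python3 -m creep '[{"translation":[0.012,0,0],"rot":[0,0,0],"jaw":0.022},{"translation":[0.012,0,0],"rot":[0,0,0],"jaw":0.022},{"translation":[0.012,0,0],"rot":[0,0,0],"jaw":0.022},{"translation":[0.004,0,0],"rot":[0,0,0],"jaw":0.022},{"translation":[0.004,0,0],"rot":[0,0,0],"jaw":0.022},{"translation":[0.004,0,0],"rot":[0,0,0],"jaw":0.022},{"translation":[0.004,0,0],"rot":[0,0,0],"jaw":0.022},{"translation":[0.004,0,0],"rot":[0,0,0],"jaw":0.022},{"translation":[0.004,0,0],"rot":[0,0,0],"jaw":0.022},{"translation":[0.004,0,0],"rot":[0,0,0],"jaw":0.022},{"translation":[0.004,0,0],"rot":[0,0,0],"jaw":0.022},{"translation":[0.004,0,0],"rot":[0,0,0],"jaw":0.022}]'; 
python3 -c "
from h import *
look('s12',(205,165))
p=arm.observe()['position']; print(((p-np.r_[S[:2],0])@ux(S[2])).round(4))"
```

```text
clock: 8.75
position: [0.5407, 0.03, 0.0081]
ee_rot: [3.134, -0.212, -0.0]
force: [-3.0, 0.5, 2.8]
width: 0.236
[0.5407 0.03   0.0081] [-3.   0.5  2.8] [ 0.016  0.054  0.005 -0.116 -0.005  0.071  0.036]
-0.0941
```

View pics/s12.png

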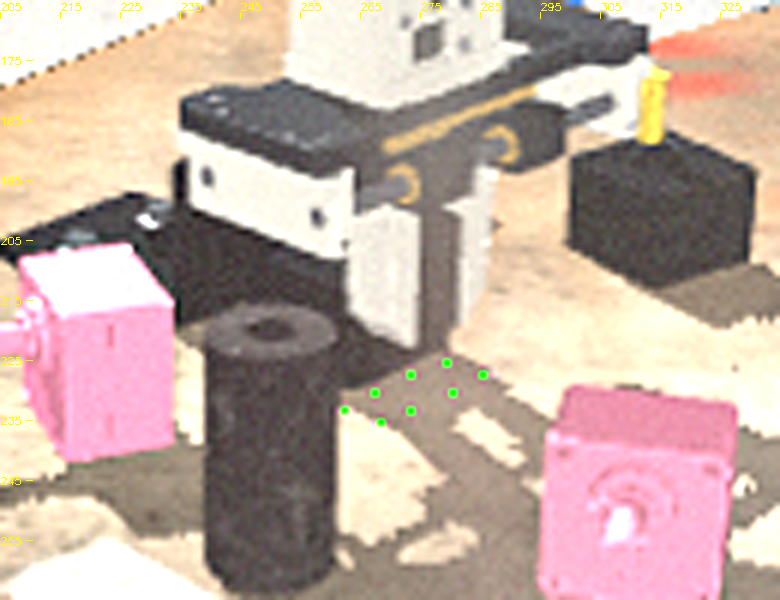

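```bash
python3 -m creep '[{"translation":[0.004,0,0],"rot":[0,0,0],"jaw":0.022},{"translation":[0.004,0,0],"rot":[0,0,0],"jaw":0.022},{"translation":[0.004,0,0],"rot":[0,0,0],"jaw":0.022},{"translation":[0.003,0,0],"rot":[0,0,0],"jaw":0.022},{"translation":[0.002,0,0],"rot":[0,0,0],"jaw":0.022},{"translation":[0.002,0,0],"rot":[0,0,0],"jaw":0.022}]'; 
python3 -c "
from h import *
look('s13',(205,165))
p=arm.observe()['position']; print(((p-np.r_[S[:2],0])@ux(S[2])).round(4))"
```

```text
clock: 9.3
position: [0.5594, 0.0273, 0.008]
ee_rot: [3.134, -0.212, -0.0]
force: [-2.1, 0.7, -0.1]
width: 0.239
[0.5594 0.0273 0.008 ] [-2.1  0.7 -0.1] [ 0.007  0.025 -0.001 -0.054 -0.002  0.034  0.017]
-0.0758
```

View pics/s13.png

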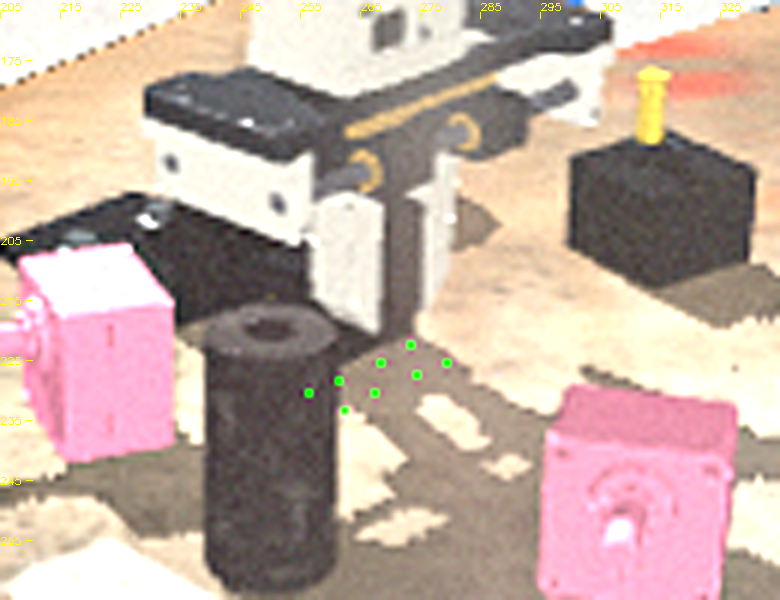

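```bash
python3 -m creep '[{"translation":[0.0015,0,0],"rot":[0,0,0],"jaw":0.022},{"translation":[0.0015,0,0],"rot":[0,0,0],"jaw":0.022},{"translation":[0.0015,0,0],"rot":[0,0,0],"jaw":0.022}]';python3 -m creep '[{"translation":[0.0015,0,0],"rot":[0,0,0],"jaw":0.022}]'
```

```text
clock: 9.6
position: [0.5627, 0.0269, 0.008]
ee_rot: [3.134, -0.211, -0.003]
force: [-9.4, 1.6, 6.5]
width: 0.239
clock: 9.68
position: [0.5627, 0.0269, 0.0078]
ee_rot: [3.134, -0.211, -0.007]
force: [-14.2, 1.5, 10.3]
width: 0.237
```

```bash
python3 -m creep '[{"translation":[0.0015,0,0],"rot":[0,0,0],"jaw":0.022}]'
```

```text
clock: 9.77
position: [0.5627, 0.0268, 0.0077]
ee_rot: [3.133, -0.21, -0.011]
force: [-18.9, 2.7, 13.6]
width: 0.241
```

Contact with the plate: the TCP has stalled and the force is rising to 19 N. One more nudge to square it, then I back off and look.

```bash
python3 -m creep '[{"translation":[0.001,0,0],"rot":[0,0,0],"jaw":0.022},{"translation":[0,0,0],"rot":[0,0,0],"jaw":0.022}]';python3 -m creep '[{"translation":[-0.004,0,0],"rot":[0,0,0],"jaw":0.022},{"translation":[-0.004,0,0],"rot":[0,0,0],"jaw":0.022},{"translation":[-0.01,0,0],"rot":[0,0,0],"jaw":0.022},{"translation":[-0.02,0,0],"rot":[0,0,0],"jaw":0.022},{"translation":[-0.03,0,0],"rot":[0,0,0],"jaw":0.022},{"translation":[0,0,-0.04],"rot":[0,0,0],"jaw":0.022},{"translation":[0,0,-0.04],"rot":[0,0,0],"jaw":0.022},{"translation":[0,0,-0.04],"rot":[0,0,0],"jaw":0.022},{"translation":[-0.03,0,-0.02],"rot":[0,0,0],"jaw":0.022},{"translation":[-0.03,0,-0.02],"rot":[0,0,0],"jaw":0.022},{"translation":[0,0.03,0],"rot":[0,0,0],"jaw":0.022}]'
python3 -c "
from h import *
look('s14',(190,165),dots=False)
im=optics.get_image('top'); crop(im,225,130,130,100,6,'pics/t14.png')"
```

```text
clock: 9.93
position: [0.5626, 0.0268, 0.0075]
ee_rot: [3.133, -0.21, -0.014]
force: [-17.8, 2.8, 12.9]
width: 0.238
clock: 10.85
position: [0.4351, 0.0196, 0.1718]
ee_rot: [-3.133, 0.199, -0.008]
force: [0.9, 0.7, -0.8]
width: 0.242
[0.4351 0.0196 0.1718] [ 0.9  0.7 -0.8] [ 0.683 -0.064  0.31   0.143 -0.047 -0.124  0.987]
```

View pics/s14.png

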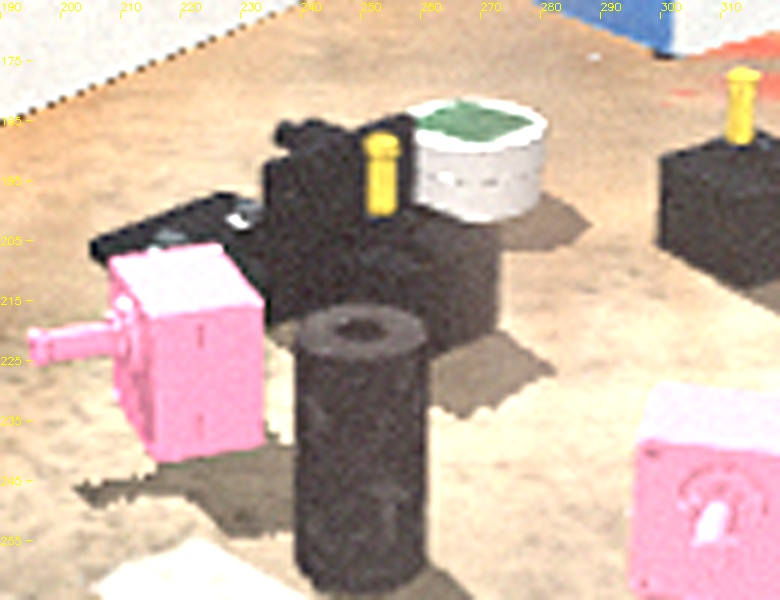

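View pics/t14.png

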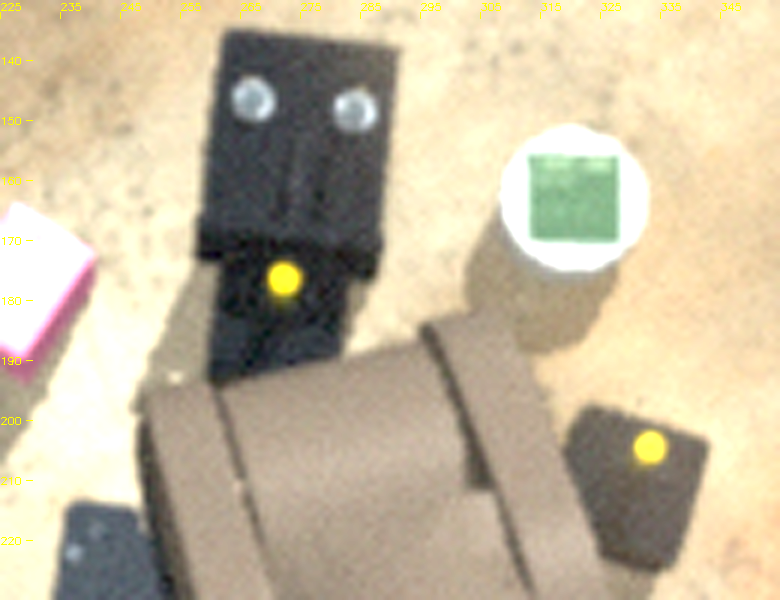

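The box appears flush against the plate. I move the arm aside for a clear check.

```bash
python3 -m creep '[{"translation":[-0.01,0.035,-0.01],"rot":[0,0,0],"jaw":0.022},{"translation":[-0.01,0.035,-0.01],"rot":[0,0,0],"jaw":0.022},{"translation":[-0.005,0.035,-0.01],"rot":[0,0,0],"jaw":0.022},{"translation":[0,0.035,0],"rot":[0,0,0],"jaw":0.022},{"translation":[0,0.035,0],"rot":[0,0,0],"jaw":0.022},{"translation":[0,0.035,0],"rot":[0,0,0],"jaw":0.022},{"translation":[0,0.035,0],"rot":[0,0,0],"jaw":0.022},{"translation":[0,0.035,0],"rot":[0,0,0],"jaw":0.022},{"translation":[0,0,0],"rot":[0,0,0],"jaw":0.022},{"translation":[0,0,0],"rot":[0,0,0],"jaw":0.022}]'
python3 -c "
from h import *
look('s15',(190,165),dots=False)
im=optics.get_image('top'); crop(im,245,130,100,100,6,'pics/t15.png'); crop(im,185,120,180,165,4,'pics/t15w.png')"
```

```text
clock: 11.78
position: [0.3739, -0.262, 0.1979]
ee_rot: [3.133, -0.218, 0.0]
force: [0.5, 0.5, -0.9]
width: 0.241
[ 0.3739 -0.262   0.1979] [ 0.5  0.5 -0.9] [-0.036 -0.013 -0.051  0.021 -0.01   0.006 -0.018]
```

View pics/t15.png

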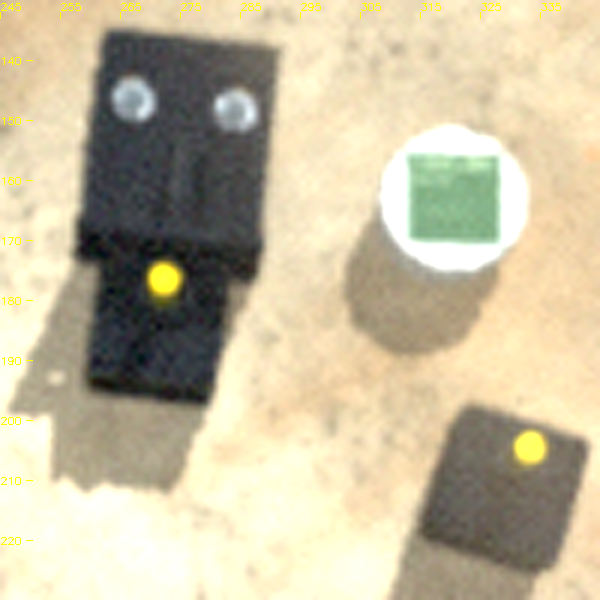

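View pics/t15w.png

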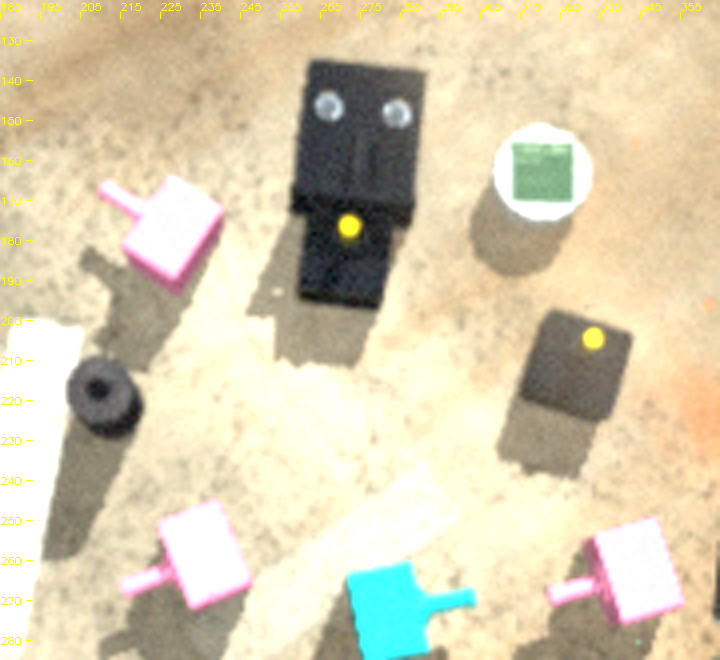

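```bash
python3 - <<'E'
from h import *
# bottom-heel corners and shaft tip from t15 / s14
g=lying([("top",(0,.03,0),(259.3,196.2)),("top",(0,-.03,0),(279.7,197.4)),("top",(.04,0,.08),(272.3,176.5)),
("side",(0,-.03,0),(272,221)),("side",(0,-.03,.042),(273,204)),("side",(.04,0,.08),(253.5,188)),("side",(.04,0,.042),(253.5,200.5))],(.55,.02,-.13))
def ang(a,b): 
    u=unproj("top",[a,b],0); d=u[1]-u[0]; return np.degrees(np.arctan2(d[1],d[0])).round(1)
print("heel edge yaw",ang((259.3,194.7),(280,197.4))+90,"plate edge yaw",ang((257.6,173.5),(287.5,176.6))+90)
print("top-edge",ang((259.6,194),(280.2,195.8))+90)
E
```

```text
heel [ 0.5722  0.0182 -0.1088] centre [0.602  0.0149] in stop -0.0324 0.0019 yaw diff deg 1.5
[[-0.9, -0.6], [0.2, 0.4], [-0.8, -0.3], [1.3, -2.4], [0.9, -1.3], [-0.2, -0.9], [-0.4, 1.3]]
heel edge yaw -7.700000000000003 plate edge yaw -6.299999999999997
top-edge -5.299999999999997
```

```bash
python3 -c "
from cell import arm
print(arm.observe()['clock'],arm.sign_off())"
```

```text
the job is handed in; nothing more can be done
11.8833 None
```

I tipped the gearhead onto its back by pushing high on its front face with the fingers either side of the shaft. I then pushed it with two fingers, square to the plate, until it stopped. The job was handed in at 11.9 s; no verdict was reported.

**Contact with the plate:** the tool stalled while the force rose to about 19 N, so the gearhead was up against the plate. The top picture shows no gap between them.

**Final position:** the camera fit puts the box centre about 32 mm in front of the plate and 2 mm off its middle, with the side within about 1.5° of parallel and the shaft up. The fit is only good to about 2 mm, so the 32 mm is close to the 34 mm limit on its own. I took the stall as the firmer evidence.

**Surroundings:** the bystanders and look-alikes appear unmoved in the last pictures. The arm stands clear at about y = -0.26, 0.2 m up.

**Disagreement:** the side camera showed the gripper about 32 mm higher than the reported tool position implies. I set heights by the picture instead. The tipping, and no contact with the bench at a reported height of 6 mm, agreed with the picture.

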